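# Turn the stiff album page over

### The arm

A 6-joint arm with a two-finger parallel gripper is mounted at the origin on the work surface. World frame = base frame: x ahead of the robot, y to its left, z up, the work surface at z = 0. Lengths are in mm, angles in degrees, forces in N, time in s.
With the tool pointing down it reaches from about 350 to 925 mm from the base axis. Payload 6.4 kg.
Tool frame: the origin (TCP) lies on the centre line of the jaws, within the pads' length; the fingertips stand 19 mm ahead of it and the grasp point (between the pads) is the TCP (manip.tip_reach is the distance from the TCP to the fingertips, in mm); z points along the fingers, y is the direction in which the jaws open and shut (so a half turn about z gives the same grasp; the last joint's range is limited). The gripper opens to 94 mm and grips with 3 to 60 N. Pads are 16 mm wide; open, the fingers measure 119 mm over their backs; the gripper's body (75 mm by 177 mm) begins 78 mm behind the grasp point.
Start: joints at [55.227, 14.043, 89.255, -0, 76.702, -9.975], TCP at [272.618, 590.079, 224.455] pointing down, gripper open.
Joint ranges: [-179.41, 179.41], [-58.25, 129.5], [7.25, 145.43], [-54.29, 234.29], [11.92, 165.04], [-157.13, 157.13]. Speed limits (degrees/s): [147.25, 147.25, 180, 180, 180, 180].

### API

Orientations are given as [roll, pitch, yaw] about the fixed x, y, z axes, in that order (R = Rz(yaw) Ry(pitch) Rx(roll)).
In Python, from bench import manip gives the robot as it stands.
- The arm moves only by the shell command python3 -m crank 'ROWS' [OPENING]. ROWS is a JSON object of lists of equal length, an entry for each row: "delta_pos": the shift along the tool's x, y, z in m, a list of three; "spin": the turn about the tool's z in degrees. A call has 1 to 12 rows; each row is the pose to reach, as a shift and turn from the pose commanded when the call began, along the tool's axes at that moment; what a row does not reach only later rows make up. A row lasts 1/10 s, in which the tool goes at most 50 mm and 8.59 degrees, less where a joint would pass 70% of its speed; a pose out of reach is approached as far as the arm can. A call with a gripper value outside its range is refused whole. OPENING is the finger opening in m, from 0 to 0.094, set as the call begins (- or left out, the last holds). The fingers move at their own pace and stop on an object; the grip force is fixed at half the most. Time passes only in rows, so rows that repeat a pose let the fingers close. It gives the time, the measured TCP pose, the force and the opening at its end, in the units of the state.
- manip.sense(): the state, without advancing time (a new reading comes with each control period).
- manip.snapshot(name): name is "side" or "top" or "wrist"; returns a dict with "frame" (480x640x3 uint8, red, green, blue), "fov_y" (degrees; the focal length in pixels is half the picture's height over the tangent of half this angle, whatever the lens; pixels are square), "cx", "cy" (the principal point, pixels), "origin" and "orientation" of the camera in the world; the wrist camera has in their place "mount" (4x4, takes a point from camera to tool coordinates, whose origin is the TCP and whose axes are the flange's). Camera axes: x right, y up, looking along -z (the intrinsics and any distortion apply to the point x, -y, -z); pixel columns grow to the right and rows downward; lengths in mm; the calibration is good to about 2 mm. A picture is of the moment at which its call begins: read the wrist's pose just before it. There is no depth.
- manip.finish_job(): hands the job in, once; it reports no verdict.
The state is a dict: "time": time; "qpos": joint angles; "joint_vel": joint speeds; "tau": joint torques, N m; "ee_pos": TCP position; "tcp_rot": TCP orientation; "wrist_force": force on the tool from outside, world axes, zero at the start; "torque": the same for the moment, N m; "opening": finger opening in mm.
Only numpy, scipy, OpenCV 4.12 (cv2) and the standard library are available. Lean on these libraries where they do the work, as an engineer would, in place of code of your own. Each camera call takes 0.05 s, during which the arm holds its last target. There are 200 camera calls.

### The job

One stiff page of the open photo album on the console table stands part-way up on its right-hand side. Using only the fingertips or the outside of the fingers, push it over the spine and press it gently down until it lies flat on the left-hand side, then come away. Do not pinch the page, do not lift the album or push it about, and leave the things around it where they are.

Things in the scene. Friction and masses are not known exactly. Their poses are not given: they have to be found in the camera images.
- album: Open photo album, loose but heavy (about 1.6 kg): grey covers 236 mm (y) by 176 mm (x), 4 mm thick, with flat board pages on both halves, tops 19 mm above the table. Origin: centre of its underside. Its spine runs along its x axis, which points roughly away from the robot (yaw within 0.5 rad); +y half = left-hand side, -y half = right-hand side seen from the robot; z up.
- page (a joint): Angle of the one raised stiff page about the spine. 0 = flat on the right-hand (-y) half, pi/2 = upright, pi = flat on the left-hand (+y) half, with stops at 0 and pi just clear of the pages beneath. Starts at 0.45 to 0.95. The hinge is stiff: the page (about 85 g) stays at any angle where it is left; about 0.1 N m turns it (1 to 2 N at its edge), so it must be pushed all the way.
- page_edge (a point): Middle of the raised page's free long edge, at half its thickness, 110 mm from the hinge line; its y axis points across the page to the spine, z is square to the page. The page is a rigid cream board with a photograph on either face, 160 mm long along the spine, 5 mm thick, reaching from 10 to 110 mm from the hinge line.
- spine (a point): Point on the page's hinge line at the middle of the spine, 22 mm above the album's underside; axes as the album. Three small steel rings on the spine stand up to 36 mm above the table.
- frame: Bystander: upright block photo frame, dark wood, 100 mm wide, 24 mm thick, 130 mm tall; to the left of the album. Origin: centre of its underside.
- candle: Bystander: candle in a low glass, 70 mm across, 60 mm tall; to the right of the album, on the robot's side. Origin: centre of its underside.
- dish: Bystander: white key bowl, 90 mm across, 28 mm tall; close to the right of the album. Origin: centre of its underside.
- weight: Bystander: brass paperweight with a knob, 56 mm across, 36 mm tall; close to the left of the album. Origin: centre of its underside.
- pen: Bystander: black square pen, 140 mm by 12 mm by 11 mm, lying along its y axis on the robot's side of the album. Origin: centre of its underside.
- tin: Bystander: round metal tin, 62 mm across, 40 mm tall; on the far side of the album. Origin: centre of its underside.
- book: Bystander: small closed blue book, 90 by 130 by 28 mm, lying on the far side of the album. Origin: centre of its underside.

How it is judged:
By the outcome, as a careful person would: the job done as asked, in the order asked, and still so for the second after the job is handed in, with the robot touching nothing.
It also fails if it takes over 40 s, if anything falls off the work surface, if the arm or the gripper's body presses on something with over 40 N, if the wrist force passes 120 N, or if a joint passes its speed limit or range.

## Working session

There is one attempt and no reset: what is moved stays moved. The work goes in short steps, Python scripts to look and compute and a shell command to move; the robot and the scene stay as the last step left them, time stands still between calls to the robot, and variables do not carry over. Pictures are saved under pics/ and viewed, about 8 in all and at most 12, crops included, and the job is handed in when it is done.

```bash
mkdir -p pics; ls
python3 - <<'E'
from bench import manip
import cv2, json
print(manip.sense())
for n in ("top","side"):
    s=manip.snapshot(n); f=s.pop("frame"); cv2.imwrite(f"pics/{n}0.png",f[:,:,::-1]); print(n,s)
E
```

```text
pics
{'time': 0.0, 'qpos': array([ 5.52269260e+01,  1.40815255e+01,  8.93236983e+01, -6.93212027e-04,
        7.67000554e+01, -9.97607504e+00]), 'joint_vel': array([0.00125348, 0.0779789 , 0.00778858, 0.00552126, 0.1611624 ,
       0.10414888]), 'tau': array([-1.67155067e-04, -4.15840316e+01, -3.14595258e+01,  6.84872945e-02,
        3.32553475e-02, -1.53369033e-04]), 'ee_pos': array([272.30043737, 589.6071292 , 223.38564952]), 'tcp_rot': array([-1.79896196e+02, -1.75741042e-02,  1.55203145e+02]), 'wrist_force': array([-0.25718678,  0.11816603, -0.05465433]), 'torque': array([0.00420434, 0.00910751, 0.00071936]), 'opening': 93.75472810868781}
top {'fov_y': 49.473807444875895, 'cx': 324.13498990289224, 'cy': 226.92263776052215, 'origin': array([ 422.29501643,  105.4379983 , 1007.37671355]), 'orientation': array([  7.67910488,  -1.19261029, -89.54808228])}
side {'fov_y': 55.91601815938709, 'cx': 314.36219361431193, 'cy': 238.22643532651188, 'origin': array([  52.18532666, -484.30119996,  728.84283211]), 'orientation': array([ 48.69495468,   1.13989401, -40.67170299])}
```

View pics/top0.png

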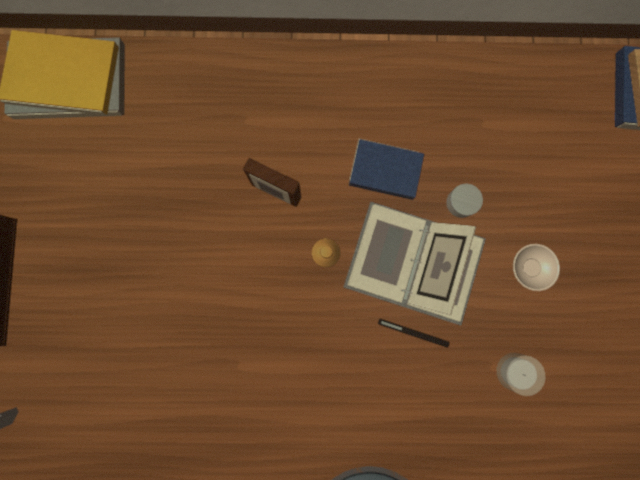

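View pics/side0.png

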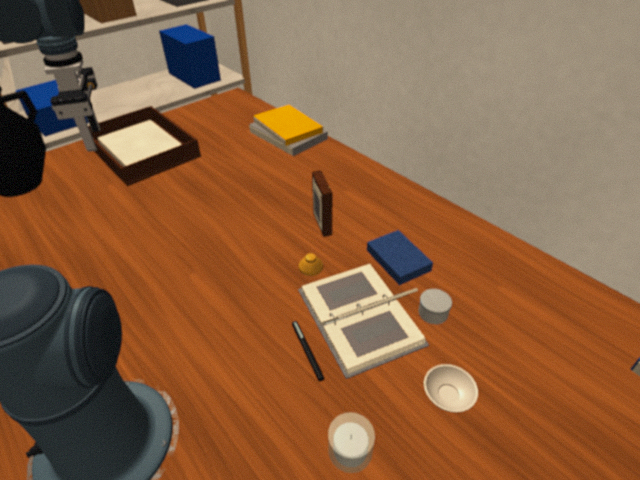

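The top view shows the album with corners at about (371,205), (484,237), (462,321) and (346,287), and the spine from (428,222) to (406,303). The raised page with its framed photo is on the right. The weight is at (326,252), the pen at (414,333), the dish at (537,267), the tin at (465,200) and the candle at (523,375). In the side view the page is nearly edge-on, running from (322,322) to (417,291).

```bash
cat > h.py <<'E'
import numpy as np, cv2
from scipy.spatial.transform import Rotation as R
from bench import manip
def cam(n,name=None):
    s=manip.snapshot(n)
    if name: cv2.imwrite(f"pics/{name}.png",s["frame"][:,:,::-1])
    return s
def ray(s,u,v):
    f=240/np.tan(np.radians(s["fov_y"]/2))
    d=np.array([(u-s["cx"])/f,-(v-s["cy"])/f,-1])
    return s["origin"],R.from_euler("xyz",s["orientation"],degrees=True).apply(d)
def plane(s,u,v,z):
    o,d=ray(s,u,v); return o+d*(z-o[2])/d[2]
def proj(s,p):
    f=240/np.tan(np.radians(s["fov_y"]/2))
    c=R.from_euler("xyz",s["orientation"],degrees=True).inv().apply(np.asarray(p)-s["origin"])
    return np.array([s["cx"]-f*c[...,0]/c[...,2], s["cy"]+f*c[...,1]/c[...,2]]).T
def crop(s,x0,y0,w,h,k,name):
    cv2.imwrite(f"pics/{name}.png",cv2.resize(s["frame"][y0:y0+h,x0:x0+w,::-1],None,fx=k,fy=k,interpolation=cv2.INTER_CUBIC))
E
python3 - <<'E'
from h import *
t=cam("top"); s=cam("side")
a=cv2.resize(t["frame"][195:345,335:495,::-1],None,fx=4,fy=4,interpolation=cv2.INTER_CUBIC)  # 640x600
cv2.imwrite("pics/tc.png",a)
crop(s,290,255,150,125,5,"sc")
for n,(u,v) in dict(FL=(371,205),FR=(484,237),NR=(462,321),NL=(346,287)).items(): print(n,plane(t,u,v,4).round(1))
for n,u,v,z in (("weight",326,252,20),("pen0",380,321,11),("pen1",447,345,11),("dish",537,267,25),("tin",465,200,40),("candle",523,375,60),("frame",272,180,130),("book",387,169,28)): print(n,plane(t,u,v,z).round())
E
```

```text
FL [602.1  -5.9   4. ]
FR [ 541.3 -226.6    4. ]
NR [ 379.5 -178.9    4. ]
NL [442.1  42.8   4. ]
weight [508.  82.  20.]
pen0 [379. -21.  11.]
pen1 [ 335. -147.   11.]
dish [ 482. -319.   25.]
tin [ 607. -181.   40.]
candle [ 288. -270.   60.]
frame [621. 178. 130.]
book [669. -34.  28.]
```

View pics/tc.png

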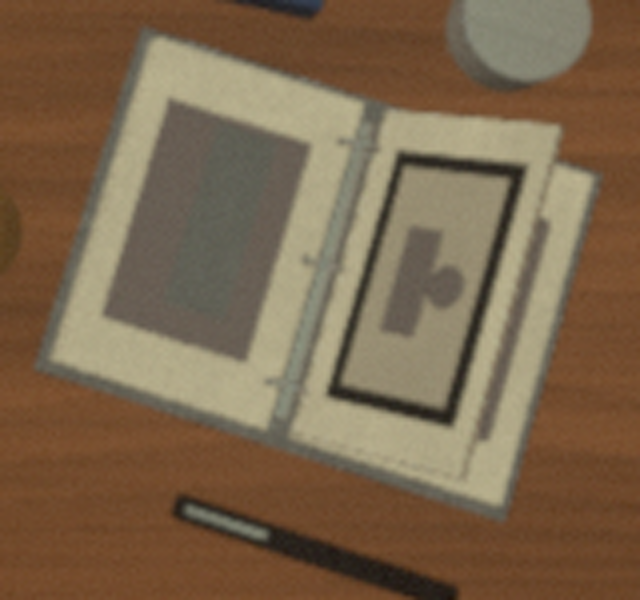

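View pics/sc.png

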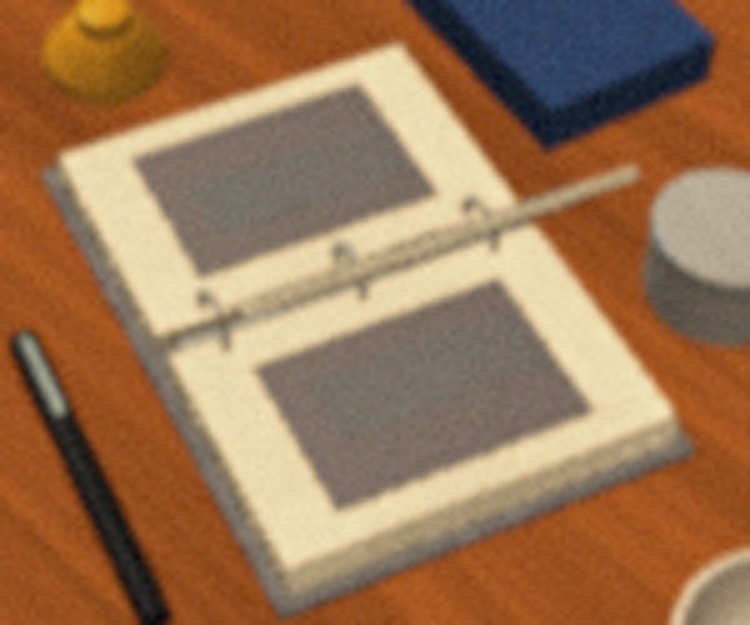

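In the top crop, the page's free corners are at about (475,226) far and (451,315) near. In the side crop, the far corner is at about (417,289).

```bash
cat >> h.py <<'E'
C=np.array([491.2,-92.2,0]); PSI=np.radians(-15.6)
X=np.array([np.cos(PSI),np.sin(PSI),0]); Y=np.array([-np.sin(PSI),np.cos(PSI),0]); Z=np.array([0,0,1.])
def toA(p): p=np.asarray(p)-C; return np.array([p@X,p@Y,p[2]])
def fromA(a): return C+a[0]*X+a[1]*Y+a[2]*Z
def tool(a,st=None):   # album-frame TCP target -> shift (m) along present tool axes
    st=st or manip.sense(); M=R.from_euler("xyz",st["tcp_rot"],degrees=True)
    return (M.inv().apply(fromA(a)-st["ee_pos"])/1000).round(4)
E
python3 - <<'E'
from h import *
t=cam("top"); s=cam("side")
o1,d1=ray(t,475,226.3); o2,d2=ray(s,417.4,289.4)
k=np.linalg.lstsq(np.c_[d1,-d2],o2-o1,rcond=None)[0]
p,q=o1+k[0]*d1,o2+k[1]*d2; print("far corner",toA(p).round(1),toA(q).round(1))
for a in (.45,.55,.65,.75,.85,.95):
    P=[fromA((x,-110*np.cos(a),22+110*np.sin(a))) for x in (80,-80)]
    print(a,proj(t,P).round(1).tolist(),proj(s,P).round(1).tolist())
print(proj(t,[fromA((x,y,4)) for x in(88,-88) for y in (118,-118)]).round(1).tolist())
st=manip.sense(); print(st["tcp_rot"]); 
for n,p in dict(weight=(508,82,0),tin=(607,-181,0),dish=(482,-319,0),frame=(621,178,0),pen=(357,-84,0)).items(): print(n,toA(p).round())
print(tool((0,-155,240)),tool((0,-155,89)))
E
```

```text
far corner [ 76.3 -65.4 111.8] [ 77.2 -65.8 112.2]
0.45 [[486.2, 232.6], [465.2, 318.0]] [[426.2, 316.7], [349.2, 348.8]]
0.55 [[485.1, 231.1], [463.9, 317.4]] [[425.2, 311.2], [347.9, 343.2]]
0.65 [[483.5, 229.5], [461.9, 316.6]] [[423.9, 305.6], [346.3, 337.3]]
0.75 [[481.1, 227.8], [459.4, 315.7]] [[422.3, 299.9], [344.5, 331.2]]
0.85 [[478.2, 226.0], [456.2, 314.5]] [[420.3, 294.2], [342.5, 325.1]]
0.95 [[474.7, 224.1], [452.4, 313.3]] [[418.0, 288.5], [340.2, 319.0]]
[[369.1, 202.2], [485.4, 235.5], [344.8, 289.0], [463.8, 323.5]]
[-1.79960985e+02 -8.03662253e-03  1.55201282e+02]
weight [-31. 172.   0.]
tin [135. -54.   0.]
dish [  52. -221.    0.]
frame [ 52. 295.   0.]
pen [-131.  -28.    0.]
[-0.5094 -0.6805 -0.0155] [-0.5094 -0.6804  0.1355]
```

Page angle is about 0.94 rad, with the edge at y' ≈ -65 and z ≈ 112. I'll close the fingers, align them with the album and move to the right of the page at a safe height.

```bash
python3 -m crank '{"delta_pos":[[-0.51,-0.68,-0.015],[-0.51,-0.68,-0.015],[-0.51,-0.68,-0.015],[-0.51,-0.68,-0.015],[-0.51,-0.68,-0.015],[-0.51,-0.68,-0.015],[-0.51,-0.68,-0.015],[-0.51,-0.68,-0.015],[-0.51,-0.68,-0.015],[-0.51,-0.68,-0.015],[-0.51,-0.68,-0.015],[-0.51,-0.68,-0.015]],"spin":[-4,-8,-9.2,-9.2,-9.2,-9.2,-9.2,-9.2,-9.2,-9.2,-9.2,-9.2]}' 0
python3 - <<'E'
from h import *
st=manip.sense(); print(toA(st["ee_pos"]).round(1),st["tcp_rot"],st["opening"]); print(tool((0,-140,240)))
E
```

```text
time: 1.5
ee_pos: [398.1, 1.4, 235.5]
tcp_rot: [180.0, 0.1, 164.4]
wrist_force: [0.8, 0.0, -0.6]
opening: 2.7
[-114.9   65.1  235.5] [1.79992188e+02 9.45839299e-02 1.64390317e+02] 2.6977389243898293
[-0.1149 -0.2051 -0.0043]
```

```bash
python3 -m crank '{"delta_pos":[[-0.115,-0.205,0],[-0.115,-0.205,0],[-0.115,-0.205,0],[-0.115,-0.205,0],[-0.115,-0.205,0],[-0.115,-0.205,0],[-0.115,-0.205,0.04],[-0.115,-0.205,0.08],[-0.115,-0.205,0.12],[-0.115,-0.205,0.14],[-0.115,-0.205,0.14],[-0.115,-0.205,0.14]],"spin":[0,0,0,0,0,0,0,0,0,0,0,0]}'
python3 - <<'E'
from h import *
st=manip.sense(); print(toA(st["ee_pos"]).round(1),st["tcp_rot"]); 
t=cam("top"); s=cam("side"); a=t["frame"][195:345,335:535]; b=s["frame"][230:380,290:490]
cv2.imwrite("pics/c1.png",cv2.resize(np.vstack([a,b])[:,:,::-1],None,fx=2,fy=2,interpolation=cv2.INTER_CUBIC))
E
```

```text
time: 2.7
ee_pos: [454.0, -224.5, 95.7]
tcp_rot: [-180.0, 0.0, 164.4]
wrist_force: [0.2, -0.5, -0.6]
opening: 0.4
[  -0.2 -137.4   95.7] [-1.79994565e+02  2.67437915e-02  1.64439157e+02]
```

View pics/c1.png

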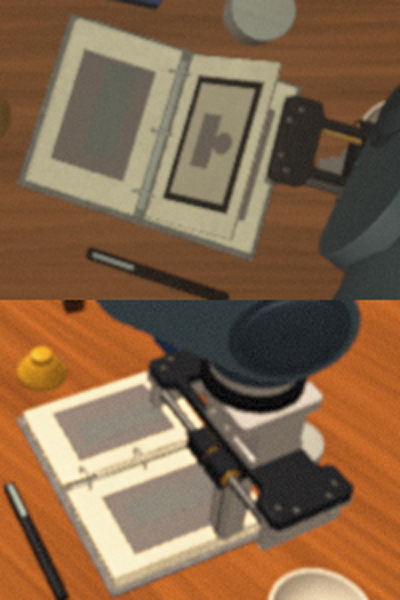

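The fingers are straight down and closed, to the right of the page and clear of it and the dish. Now I'll push.

```bash
python3 -m crank '{"delta_pos":[[0,0.025,0],[0,0.045,0],[0,0.055,0],[0,0.062,-0.003],[0,0.069,-0.006],[0,0.076,-0.009],[0,0.083,-0.011],[0,0.090,-0.013],[0,0.097,-0.015],[0,0.104,-0.017],[0,0.110,-0.019],[0,0.116,-0.020]],"spin":[0,0,0,0,0,0,0,0,0,0,0,0]}'
python3 - <<'E'
from h import *
st=manip.sense(); print(toA(st["ee_pos"]).round(1)); 
t=cam("top"); s=cam("side"); a=t["frame"][195:345,335:535]; b=s["frame"][230:380,290:490]
cv2.imwrite("pics/c2.png",cv2.resize(np.vstack([a,b])[:,:,::-1],None,fx=2,fy=2,interpolation=cv2.INTER_CUBIC))
E
```

```text
time: 4.0
ee_pos: [484.8, -112.4, 114.8]
tcp_rot: [180.0, -0.0, 164.4]
wrist_force: [-0.2, -0.8, -0.4]
opening: 0.7
[ -0.7 -21.2 114.8]
```

View pics/c2.png

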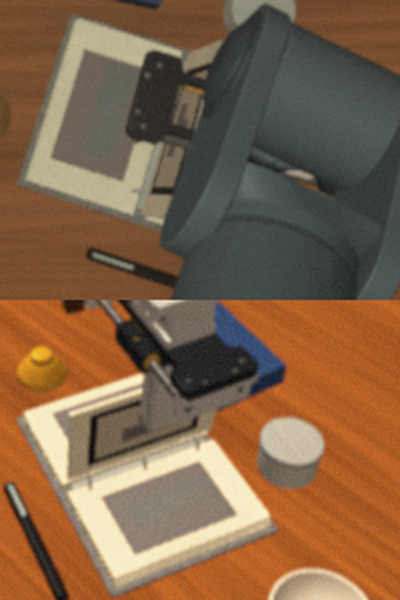

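The page is close to upright and the album hasn't moved. Next is the arc over the spine and down on the left.

```bash
python3 -m crank '{"delta_pos":[[0,0.009,-0.002],[0,0.017,-0.003],[0,0.025,-0.003],[0,0.033,-0.001],[0,0.041,0.001],[0,0.049,0.005],[0,0.057,0.009],[0,0.064,0.013],[0,0.070,0.018],[0,0.076,0.023],[0,0.081,0.028],[0,0.085,0.033]],"spin":[0,0,0,0,0,0,0,0,0,0,0,0]}'
python3 - <<'E'
from h import *
st=manip.sense(); print(toA(st["ee_pos"]).round(1)); 
t=cam("top"); s=cam("side"); a=t["frame"][195:345,335:535]; b=s["frame"][230:380,290:490]
cv2.imwrite("pics/c3.png",cv2.resize(np.vstack([a,b])[:,:,::-1],None,fx=2,fy=2,interpolation=cv2.INTER_CUBIC))
E
```

```text
time: 5.3
ee_pos: [507.7, -30.9, 81.5]
tcp_rot: [-180.0, -0.0, 164.4]
wrist_force: [0.3, -1.0, 0.6]
opening: 0.4
[-0.6 63.5 81.5]
```

View pics/c3.png

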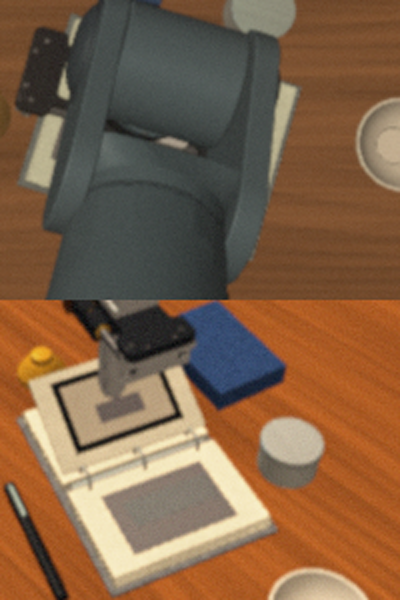

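The page leans left with the fingertip on its right-hand face. I'll continue down and stop just above flat.

```bash
python3 -m crank '{"delta_pos":[[0,0.003,0.005],[0,0.005,0.010],[0,0.007,0.015],[0,0.008,0.020],[0,0.009,0.024],[0,0.010,0.028],[0,0.010,0.031],[0,0.010,0.033],[0,0.010,0.034],[0,0.010,0.034]],"spin":[0,0,0,0,0,0,0,0,0,0]}'
python3 -m crank '{"delta_pos":[[0,0,0.001],[0,0,0.002],[0,0,0.002],[0,0,0.002]],"spin":[0,0,0,0]}'
python3 -m crank '{"delta_pos":[[0,0,0.001],[0,0,0.001],[0,0,0.001]],"spin":[0,0,0]}'
```

```text
time: 6.4
ee_pos: [510.3, -21.7, 47.9]
tcp_rot: [-180.0, -0.0, 164.4]
wrist_force: [-0.4, -0.3, -0.1]
opening: 0.6
time: 6.8
ee_pos: [510.4, -21.7, 46.0]
tcp_rot: [-180.0, -0.0, 164.4]
wrist_force: [0.8, 0.1, -0.2]
opening: 0.4
time: 7.1
ee_pos: [510.4, -21.7, 45.0]
tcp_rot: [-180.0, -0.0, 164.4]
wrist_force: [-0.1, -0.4, 0.3]
opening: 0.3
```

```bash
for i in 1 2 3; do python3 -m crank '{"delta_pos":[[0,0,0.0005],[0,0,0.0005],[0,0,0.0005]],"spin":[0,0,0]}' | egrep 'ee_pos|wrist'; done
```

```text
ee_pos: [510.4, -21.7, 44.5]
wrist_force: [0.1, -0.1, -0.3]
ee_pos: [510.5, -21.7, 44.0]
wrist_force: [-0.3, -0.5, -1.0]
ee_pos: [510.5, -21.7, 43.7]
wrist_force: [-1.2, 0.2, 3.1]
```

```bash
for i in 1 2; do python3 -m crank '{"delta_pos":[[0,0,0.0005],[0,0,0.0005],[0,0,0.0005]],"spin":[0,0,0]}' | egrep 'ee_pos|wrist'; done
```

```text
ee_pos: [510.6, -21.7, 43.6]
wrist_force: [-3.0, 0.5, 6.4]
ee_pos: [510.6, -21.7, 43.6]
wrist_force: [-3.7, 1.7, 10.6]
```

There's a firm stop at tip z ≈ 24.6, with about 10 N, so the page is on its flat stop. I'll lift straight up and retreat so I can look.

```bash
python3 -m crank '{"delta_pos":[[0,0,-0.002],[0,0,-0.006],[0,0,-0.03],[0,0,-0.07],[0,0,-0.11],[0,0,-0.15],[0,0,-0.18],[0,0.05,-0.18],[0,0.1,-0.18],[0,0.15,-0.18],[0,0.2,-0.18],[0,0.25,-0.18]],"spin":[0,0,0,0,0,0,0,0,0,0,0,0]}'
python3 -m crank '{"delta_pos":[[0,0.05,0],[0,0.1,0],[0,0.15,0],[0,0.2,0],[0,0.25,0],[0,0.25,0],[0,0.25,0],[0,0.25,0]],"spin":[0,0,0,0,0,0,0,0]}'
python3 - <<'E'
from h import *
t=cam("top"); s=cam("side"); a=t["frame"][150:350,300:560]; b=s["frame"][220:420,250:510]
cv2.imwrite("pics/c4.png",cv2.resize(np.vstack([a,b])[:,:,::-1],None,fx=1.5,fy=1.5,interpolation=cv2.INTER_CUBIC))
t0=cv2.imread("pics/top0.png")[:,:,::-1].astype(int)
d=(abs(t["frame"].astype(int)-t0).max(2)>50).astype(np.uint8)
n,_,st,_=cv2.connectedComponentsWithStats(d); print([x.tolist() for x in st[1:] if x[4]>15])
E
```

```text
time: 9.8
ee_pos: [577.9, 221.1, 222.5]
tcp_rot: [-180.0, 0.0, 164.4]
wrist_force: [0.8, -0.5, -0.1]
opening: 0.1
time: 10.6
ee_pos: [645.0, 458.8, 222.6]
tcp_rot: [-180.0, 0.0, 164.4]
wrist_force: [0.8, -0.4, 0.2]
opening: 0.0
[[0, 27, 168, 453, 27585], [0, 215, 17, 133, 1584], [358, 216, 56, 72, 516], [372, 223, 36, 55, 641], [440, 223, 35, 12, 187], [417, 233, 50, 68, 454], [442, 244, 16, 22, 155], [449, 248, 19, 55, 261], [449, 256, 11, 38, 41], [433, 267, 20, 26, 176], [19, 397, 26, 10, 65], [54, 467, 9, 8, 28], [42, 468, 14, 10, 39]]
```

View pics/c4.png

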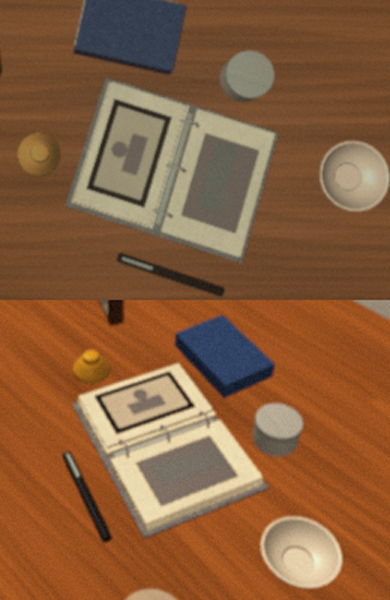

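The page lies flat on the left. The only changes in the top view are on the album and where the arm stands, so I'm handing in.

```bash
python3 -c "
from h import *
st=manip.sense(); print(abs(st['joint_vel']).max(), st['wrist_force']); print(manip.finish_job())"
```

```text
0.19785738220749496 [-0.17328455 -0.28029807 -0.11570239]
the job is handed in; nothing more can be done
None
```

I turned the page over the spine with the outside of the closed fingers, pressed it flat on the left-hand side, then lifted off and moved away. I handed the job in at about 10.7 s.

- **Page:** it started at about 0.94 rad. The final press met a firm stop with the fingertips at z ≈ 24.6 mm. That matches the expected top face of the flat page, 24.5 mm. The wrist force peaked at about 11 N in the readings.
- **Album and other things:** the last top and side pictures show the page flat on the left. Comparing the top view before and after showed changes only on the album's pages and where the arm stands, so the album and the things around it did not visibly move.
- **Not measured:** I did not work out the final page angle or album shift in numbers. No check failed or disagreed.

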